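# Re-index the swivel arm of a valve grinder

### The arm

A 7-joint arm with a two-finger parallel gripper is mounted at the origin on the work surface. World frame = base frame: x ahead of the robot, y to its left, z up, the work surface at z = 0. Lengths are in mm, angles in rad, forces in N, time in s.
With the tool pointing down it reaches from about 425 to 975 mm from the base axis. Payload 16.7 kg.
Tool frame: the origin (TCP) lies on the centre line of the jaws, within the pads' length; the fingertips stand 19 mm ahead of it and the grasp point (between the pads) is the TCP; z points along the fingers, y is the line along which they close (so a half turn about z gives the same grasp; the last joint's range is limited). The gripper opens to 85 mm and grips with 20 to 120 N. Pads are 22 mm wide; open, the fingers measure 114 mm over their backs; the gripper's body (76 mm by 85 mm) begins 54 mm behind the grasp point. The pads swing forward as they close: fully open they stand 13 mm farther back than shut.
Start: joints at [1.179, 0.426, 0.074, 1.606, -0.034, 1.111, -0.067], TCP at [161.599, -655.334, 250.302] pointing down, gripper open.
Joint ranges: [-2.85, 2.85], [-0.5, 2.14], [-1.23, 1.37], [0.21, 2.46], [-1.02, 4.16], [0.16, 2.05], [-2.73, 2.73]. Speed limits (rad/s): [1.89, 1.89, 2.39, 2.39, 3.01, 3.01, 3.01].

### API

Orientations are given as a rotation vector (axis times angle).
In Python, from bench import sense, read_camera, camera_model, finish_job gives the robot as it stands.
- The arm moves only by the tool jog_arm, never from a script. Its argument "plan" is a list of rows, each a list of 3 entries, a list of its own where there are three numbers: the shift along the tool's x, y, z each as a share of 1 m, from -1 to 1, then the turn, a rotation vector about the tool's x, y, z each as a share of 45 degrees, from -1 to 1, then the closure, from -1 (fully open) to 1 (shut). A call has 1 to 5 rows; each row is the pose to reach, as a shift and turn from the pose commanded when the call began, along the tool's axes at that moment; what a row does not reach only later rows make up. A row lasts 1/10 s, in which the tool goes at most 50 mm and 8.59 degrees, less where a joint would pass 70% of its speed; a pose out of reach is approached as far as the arm can. A call with a number of a shift or a turn outside -1 to 1 is refused whole. A call with a gripper value outside its range is refused whole. The fingers move at their own pace and stop on an object; "squeeze" is the grip in N (left out, the last holds). Time passes only in rows, so rows that repeat a pose let the fingers close. It gives the time, the measured TCP pose, the force, the opening and the grip force at its end, in the units of the state.
- sense(): the state, without advancing time (a new reading comes with each control period).
- read_camera(name): name is "scene" or "top"; returns the picture (480x640x3 uint8, red, green, blue); there is no depth.
- camera_model(name): a dict with "fx", "fy", "cx", "cy" (pixels), "eye" and "rotation" of the camera in the world. Camera axes: x right, y down, z forward; pixel columns grow to the right and rows downward; lengths in mm; the calibration is good to about 2 mm. A picture is of the moment at which its call begins. camera_model takes no time and is no camera call.
- finish_job(): hands the job in; it is judged then, once.
The state is a dict: "t": time; "joints": joint angles; "dq": joint speeds; "joint_torque": joint torques, N m; "ee_pos": TCP position; "orientation": TCP orientation; "contact_force": force on the tool from outside, world axes, zero at the start; "moment": the same for the moment, N m; "width": finger opening in mm; "grip_force": force on a finger pad.
Only numpy, scipy, OpenCV 4.12 (cv2) and the standard library are available. Lean on these libraries where they do the work, as an engineer would, in place of code of your own. Each camera call takes 0.05 s, during which the arm holds its last target. There are 200 camera calls.

### The job

Set the valve grinder's swivel arm to the block marked with the red disc: first swing the arm until its eye stands over that block, in line with the disc, and let go, so that it stays there by its own friction. Then take the index pin from its wooden rest, put it down through the eye and, easing the arm to and fro with it, feel for the index hole in the block; let the pin go fully home there and let go. Leave the bottle, the bin and the screwdriver where they are.

Things in the scene. Friction and masses are not known exactly. Their poses are not given: they have to be found in the camera images.
- pivot (a point): Upright pivot axis of the swivel arm, at 63 mm above the bench. Its x axis points to the middle index block, z up. Over the pivot the arm carries a white workhead, up to 122 mm above the bench, reaching 48 mm from the pivot towards the eye and holding a valve on the far side.
- base: Fixed grey sector-shaped base plate, 20 mm thick, reaching 205 mm from the pivot; origin on the pivot axis at the bench. On it stand a middle block (50 mm) and two side blocks, 100 mm long along the arc, 50 mm wide, flat tops 44 mm above the bench. Each block has one upright index hole of 18 mm, 140 mm from the pivot, chamfered by 2 mm, open down to the base plate.
- swivel (a joint): Swivel angle of the white arm about the upright pivot axis, rad: 0 = over the middle block, positive = counter-clockwise seen from above; limits -1.35 and 1.35. Friction holds it wherever it is left: moving it takes about 2.5 N at the eye. It starts within 0.4 of 0. With the pin in the eye, moving the pin on a circle round the pivot swings the arm along.
- eye (a point): Centre of the top mouth of the steel eye at the arm's end, 140 mm from the pivot, 78 mm above the bench. The eye is a block 50 mm long along the arm and 40 mm wide across it, from 48 to 78 mm above the bench, and can be gripped across its width from above. It has an upright through hole of 18 mm, chamfered by 2 mm, for the index pin. Its x axis points outward along the arm.
- pin_grip (a point): Loose index pin, upright, 110 mm long, about 0.2 kg: steel shank 16 mm thick and 54 mm long with a tapered foot, then a 25 mm collar 6 mm high, then a round black handle 26 mm thick and 50 mm high with a yellow band. This point is on its axis in the handle, 88 mm above the foot and 22 mm below the top. At the start it stands in its rest.
- pin_foot (a point): Centre of the bottom face of the index pin's shank. Home (collar on the eye): 24 mm above the bench. In the rest: 6 mm. Riding on top of an index block (not over its hole): 44 mm above the bench. Above 78 mm it is out of the eye.
- red_tag: Red disc, 24 mm across, 4 mm thick, fixed near the base plate's rim, 180 mm from the pivot, about 55 degrees left or right of the middle block; origin at the centre of its underside. It marks the side block to use, but the hole only roughly: the hole lies within 0.13 rad (18 mm) either side of the line from pivot to disc, differently each time, and must be seen or felt.
- blue_tag: Blue disc of the same size marking the other block, which is not to be used. Origin at the centre of its underside.
- rest: Fixed wooden block 60 x 60 x 60 mm with an upright through hole of 18 mm, in which the pin stands with its collar on the block's top; origin at the centre of its underside.
- oil_bottle: Bystander: yellow oil bottle, 60 mm across, 160 mm tall, standing; origin at the centre of its underside.
- parts_bin: Bystander: open blue bin 120 x 160 x 70 mm; origin at the centre of its underside.
- driver: Bystander: red-handled screwdriver, 200 mm long, lying along its x axis on the bench; origin underneath its middle.
Things that resemble listed ones, but are neither listed nor needed, are in the scene too. There is more than one size of the part that bears pin_grip; the job needs the middle-sized.

How it is judged:
By the outcome, as a careful person would: the job done as asked, in the order asked, and still so for the second after the job is handed in, with the robot touching nothing.
It also fails if it takes over 72 s, if anything falls off the work surface, if the arm or the gripper's body presses on something with over 40 N, if the wrist force passes 120 N, or if a joint passes its speed limit or range.

## Working session

There is one attempt and no reset: what is moved stays moved. The work goes in short steps, Python scripts to look and compute and a tool call to move; the robot and the scene stay as the last step left them, time stands still between calls to the robot, and variables do not carry over. Pictures are saved under pics/ and viewed, at most 10 in all, crops included, and the job is handed in when it is done.

Besides the shell and the picture viewer there is one more tool, called as name(argument=value, ...) on one line, values as JSON. jog_arm: Moves the arm, as the interface text tells. Its arguments: {"type":"object","properties":{"plan":{"type":"array","items":{"type":"array"}},"squeeze":{"type":"number"}},"required":["plan"]}

```bash
mkdir -p pics; cat > h.py <<'E'
import numpy as np, cv2
from bench import *
def save(cam,fn,crop=None,s=1):
    im=read_camera(cam); cv2.imwrite('pics/full_'+fn,im[:,:,::-1])
    c=im if crop is None else im[crop[1]:crop[3],crop[0]:crop[2]]
    cv2.imwrite('pics/'+fn,cv2.resize(c,None,fx=s,fy=s,interpolation=cv2.INTER_CUBIC)[:,:,::-1]); return im
def ray(cam,u,v):
    m=camera_model(cam); d=np.array([(u-m['cx'])/m['fx'],(v-m['cy'])/m['fy'],1.]); return np.array(m['eye'],float),np.array(m['rotation'])@d
def onz(cam,u,v,z):
    e,d=ray(cam,u,v); return e+d*(z-e[2])/d[2]
def proj(cam,p):
    m=camera_model(cam); c=np.array(m['rotation']).T@(np.array(p)-m['eye']); return c[0]/c[2]*m['fx']+m['cx'],c[1]/c[2]*m['fy']+m['cy']
E
python3 - <<'E'
from h import *
save('top','t0.png'); save('scene','s0.png')
for c in('top','scene'): print(camera_model(c))
print(sense())
E
```

```text
{'fx': 546.1257779621261, 'fy': 546.1257779621261, 'cx': 324.7268981664616, 'cy': 239.28829813702924, 'eye': array([ 490.22401201,  -16.01216296, 1329.0830521 ]), 'rotation': array([-2.14314217,  2.20209291, -0.09778216])}
{'fx': 484.3434260013539, 'fy': 484.3434260013539, 'cx': 315.0285706737105, 'cy': 248.02698362907014, 'eye': array([1411.99950181,   63.33298981,  703.25123032]), 'rotation': array([-1.62298535, -1.74167133,  0.86656826])}
{'t': 0.1, 'joints': array([ 1.17952289,  0.42664793,  0.07383597,  1.60653148, -0.0340786 ,
        1.11082893, -0.0671216 ]), 'dq': array([ 2.22103393e-03, -1.60160435e-03,  1.21219890e-03, -9.29780717e-04,
       -4.18082581e-05,  3.94535429e-04,  8.29171892e-04]), 'joint_torque': array([ 7.94812484e-03, -9.51524949e+01,  3.77123907e+00, -4.64402461e+01,
        1.95417943e-02,  6.40777900e-03, -5.83923310e-06]), 'ee_pos': array([ 161.50879267, -655.03312213,  249.69956545]), 'orientation': array([-3.11754504e+00, -3.78672333e-01,  3.60987849e-04]), 'contact_force': array([-0.12002965,  0.16250787, -0.0086864 ]), 'moment': array([-0.02196215,  0.01754543,  0.03399292]), 'grip_force': 0.0, 'width': 84.95868879756397}
```

View pics/t0.png

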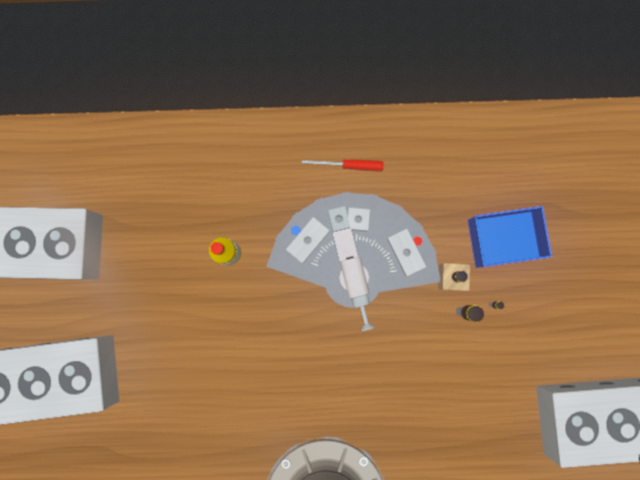

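View pics/s0.png

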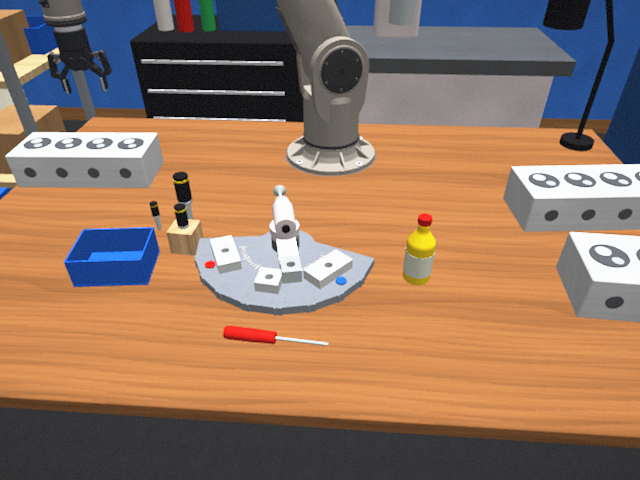

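The scene view shows the whole setup. In the top view, the red disc is at (417,241), the red block's hole at about (407,252) and the eye at about (343,238).

Things that could be taken for the pin:
- The pin standing in the wooden rest at (460,277), which is the middle-sized one.
- A bigger pin standing loose at (474,313).
- A small one at (498,305).

I choose the one in the rest.

```bash
sed -i "s/np.array(m\['rotation'\])/R(m)/g" h.py; cat >> h.py <<'E'
def R(m): return cv2.Rodrigues(np.array(m['rotation'],float))[0]
def blob(im,lo,hi,box):
    h=cv2.cvtColor(im,cv2.COLOR_RGB2HSV); k=cv2.inRange(h,lo,hi); q=np.zeros_like(k); x0,y0,x1,y1=box; q[y0:y1,x0:x1]=k[y0:y1,x0:x1]
    ys,xs=np.nonzero(q); return xs.mean(),ys.mean(),len(xs)
E
python3 - <<'E'
from h import *
t=cv2.imread('pics/full_t0.png')[:,:,::-1].copy(); s=cv2.imread('pics/full_s0.png')[:,:,::-1].copy()
a=cv2.resize(t[195:330,255:515],None,fx=3,fy=3,interpolation=cv2.INTER_CUBIC)
cv2.imwrite('pics/tc.png',a[:,:,::-1])
b=cv2.resize(s[165:320,125:385],None,fx=3,fy=3,interpolation=cv2.INTER_CUBIC)
cv2.imwrite('pics/sc.png',b[:,:,::-1])
for n,c,im,bx in(('top',(0,150,120),t,(405,230,430,250)),('scene',(0,150,120),s,(200,255,220,272))):
    u,v,k=blob(im,c,(8,255,255),bx); print('red',n,u,v,k,onz(n,u,v,24).round(1))
for n,im,bx in(('top',t,(285,220,303,240)),('scene',s,(330,272,350,290))):
    u,v,k=blob(im,(100,150,100),(125,255,255),bx); print('blue',n,u,v,k,onz(n,u,v,24).round(1))
print(proj('top',sense()['ee_pos']),proj('scene',sense()['ee_pos']))
E
```

```text
red top 417.59574468085106 240.51063829787233 47 [ 602.3 -236.8   24. ]
red scene 209.73214285714286 264.0892857142857 56 [ 600.7 -234.7   24. ]
blue top 295.3170731707317 229.85365853658536 41 [636.   55.8  24. ]
blue scene 340.6333333333333 280.0833333333333 60 [635.2  56.4  24. ]
(np.float64(665.8109927195969), np.float64(453.57700481941635)) (np.float64(85.23086970854558), np.float64(90.29472791237833))
```

View pics/tc.png

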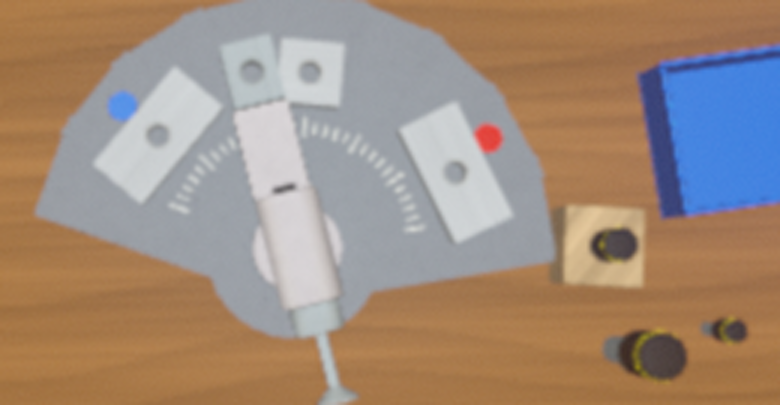

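View pics/sc.png

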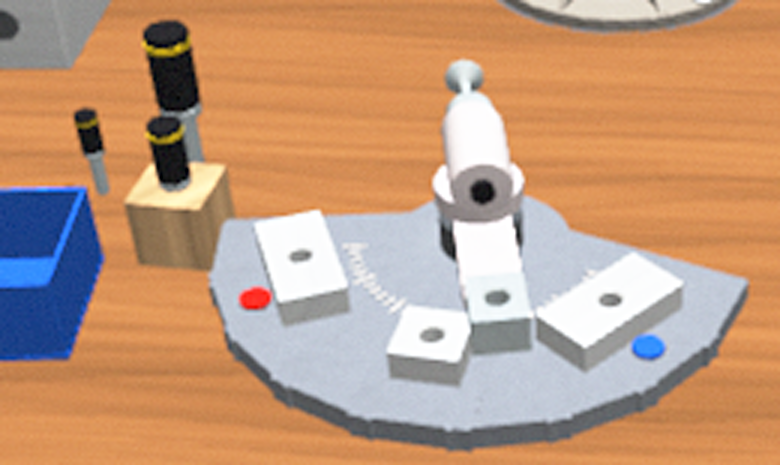

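The crops confirm the middle-sized pin is in the rest, with its top at crop (615,245) in the top view. They also show the red block's hole: top about (407,252), scene about (225,250).

```bash
python3 - <<'E'
from h import *
from scipy.optimize import least_squares
t=cv2.imread('pics/full_t0.png')[:,:,::-1].copy(); s=cv2.imread('pics/full_s0.png')[:,:,::-1].copy()
def dark(cam,im,u,v,z,r=5):
    p=im[v-r:v+r+1,u-r:u+r+1].astype(float).mean(2); w=np.clip(np.percentile(p,80)-25-p,0,None)
    yy,xx=np.mgrid[v-r:v+r+1,u-r:u+r+1]; U,V=(w*xx).sum()/w.sum(),(w*yy).sum()/w.sum()
    return onz(cam,U,V,z)[:2]
H={}
for n,a,b,z in(('red',(407,252),(225,250),44),('blue',(308,240),(328,265),44),('mid',(358,219),(269,276),44),('eye',(339,219),(291,264),78)):
    A=dark('top',t,*a,z);B=dark('scene',s,*b,z);H[n]=(A+B)/2;print(n,A.round(1),B.round(1))
D=np.array([[601.5,-235.8],[635.6,56.1]])
f=lambda p:np.r_[np.linalg.norm(D-p,axis=1)-180,[np.linalg.norm(H[k]-p)-140 for k in H]]
r=least_squares(f,[516,-78]);P=r.x;print('pivot',P.round(1),r.fun.round(1))
g=lambda q:np.arctan2(*(q-P)[::-1])
m=g(H['mid']);print({k:round(g(H[k])-m,3) for k in H},'discs',[round(g(d)-m,3) for d in D],'mid',m)
for k,d in(('disc',D[0]),('hole',H['red'])):print(k,(P+140*np.array([np.cos(g(d)),np.sin(g(d))])).round(1),g(d))
# pin top disc z=116: dark blobs
for cam,im,bx in(('top',t,(450,268,470,288)),('scene',s,(172,200,190,230))):
    h=cv2.cvtColor(im,cv2.COLOR_RGB2HSV);k=((im.max(2)<60)|((h[:,:,0]>22)&(h[:,:,0]<34)&(h[:,:,1]>150))).astype('uint8')
    q=np.zeros_like(k);x0,y0,x1,y1=bx;q[y0:y1,x0:x1]=k[y0:y1,x0:x1];ys,xs=np.nonzero(q);print(cam,xs.min(),xs.max(),ys.min(),ys.max(),xs.mean(),ys.mean(),onz(cam,xs.mean(),ys.mean(),95).round(1))
print(cv2.Rodrigues(sense()['orientation'])[0].round(3))
E
```

```text
red [ 574.9 -206.9] [ 572.9 -204.6]
blue [610.6  27.5] [609.4  28.4]
mid [657.7 -94.8] [655.8 -93.1]
eye [656.9 -48.2] [653.5 -46.8]
pivot [517.5 -77.6] [-0.9 -1.6  0.   0.4  0.2  1. ]
{'red': np.float64(-1.039), 'blue': np.float64(0.968), 'mid': np.float64(0.0), 'eye': np.float64(0.332)} discs [np.float64(-0.966), np.float64(0.964)] mid -0.1167668277334775
disc [ 583.1 -201.2] -1.0824664753589353
hole [ 573.9 -205.7] -1.156013955907176
top 455 455 276 276 455.0 276.0 [ 513.7 -305.6   95. ]
scene 174 188 200 225 181.0253164556962 213.34599156118142 [ 509.4 -314.3   95. ]
[[ 0.971  0.239 -0.   ]
 [ 0.239 -0.971  0.001]
 [-0.    -0.001 -1.   ]]
```

jog_arm(plan=[[[0.04,-0.03,0],[0,0,0],-1],[[0.08,-0.06,0],[0,0,0],-1],[[0.12,-0.09,0],[0,0,0],-1],[[0.16,-0.12,0],[0,0,0],-1],[[0.2,-0.15,0],[0,0,0],-1]])

```text
t: 0.6
ee_pos: [320.7, -460.0, 250.2]
orientation: [-3.118, -0.379, 0.0]
contact_force: [-0.1, -0.2, 0.3]
width: 85.1
grip_force: 0.0
```

jog_arm(plan=[[[0.04,-0.03,0],[0,0,0],-1],[[0.08,-0.06,0],[0,0,0],-1],[[0.12,-0.09,0],[0,0,0],-1],[[0.16,-0.12,0],[0,0,0],-1],[[0.2,-0.15,0],[0,0,0],-1]])

```text
t: 1.1
ee_pos: [479.0, -266.5, 250.3]
orientation: [3.119, 0.379, -0.0]
contact_force: [1.1, -1.0, 0.4]
width: 85.5
grip_force: 0.0
```

```bash
cat >> h.py <<'E'
def go(x,y,z,yaw):
    s=sense();M=cv2.Rodrigues(s['orientation'])[0];d=M.T@(np.array([x,y,z])-s['ee_pos'])
    T=np.array([[np.cos(yaw),np.sin(yaw),0],[np.sin(yaw),-np.cos(yaw),0],[0,0,-1]]);r=cv2.Rodrigues(M.T@T)[0].ravel()/(np.pi/4)
    print('t',round(s['t'],2),'pos',s['ee_pos'].round(1),'j',s['joints'].round(2),'F',s['contact_force'].round(1),'w',round(s['width'],1),'\n shift',(d/1000).round(4),'turn',r.round(3))
E
python3 - <<'E'
from h import *
go(655,-47.5,150,0.215)
for u,v in((461.7,276.7),): print(onz('top',u,v,116))
print(onz('top',456.3,277,60))
E
```

```text
t 1.1 pos [ 479.  -266.5  250.3] j [ 0.54  0.23 -0.18  1.88  0.05  1.04 -0.98] F [ 1.1 -1.   0.4] w 85.5 
 shift [ 0.2233 -0.1705  0.1003] turn [0.    0.    0.034]
[ 511.3303735  -315.41007502  116.        ]
[ 511.94980283 -316.70219934   60.        ]
```

jog_arm(plan=[[[0.04,-0.03,0.0],[0,0,0.034],-1],[[0.08,-0.06,0.0],[0,0,0.034],-1],[[0.12,-0.09,0.02],[0,0,0.034],-1],[[0.16,-0.12,0.05],[0,0,0.034],-1],[[0.19,-0.145,0.08],[0,0,0.034],-1]])

```text
t: 1.6
ee_pos: [623.9, -87.6, 176.6]
orientation: [3.123, 0.337, 0.002]
contact_force: [1.2, -0.5, 0.5]
width: 85.0
grip_force: 0.0
```

```bash
python3 - <<'E'
from h import *
go(655,-47.5,100,0.215)
E
```

```text
t 1.6 pos [623.9 -87.6 176.6] j [ 0.23  0.44 -0.26  1.77  0.13  0.95 -1.43] F [ 1.2 -0.5  0.5] w 85.0 
 shift [ 0.0389 -0.0325  0.0766] turn [ 0.    -0.002  0.   ]
```

jog_arm(plan=[[[0.034,-0.028,0.0],[0,0,0],-1],[[0.034,-0.028,0.03],[0,0,0],-1],[[0.034,-0.028,0.05],[0,0,0],-1],[[0.034,-0.028,0.05],[0,0,0],-1]])

```text
t: 2.0
ee_pos: [647.9, -54.4, 123.8]
orientation: [-3.123, -0.338, 0.008]
contact_force: [0.2, -0.1, -0.7]
width: 85.6
grip_force: 0.0
```

```bash
python3 - <<'E'
from h import *
go(655,-47.5,69,0.215)
save('scene','s1.png',(190,140,390,300),3.5)
E
```

```text
t 2.0 pos [647.9 -54.4 123.8] j [ 0.17  0.53 -0.25  1.75  0.16  0.89 -1.5 ] F [ 0.2 -0.1 -0.7] w 85.6 
 shift [ 0.0087 -0.0051  0.0548] turn [-0.002  0.006  0.001]
```

View pics/s1.png

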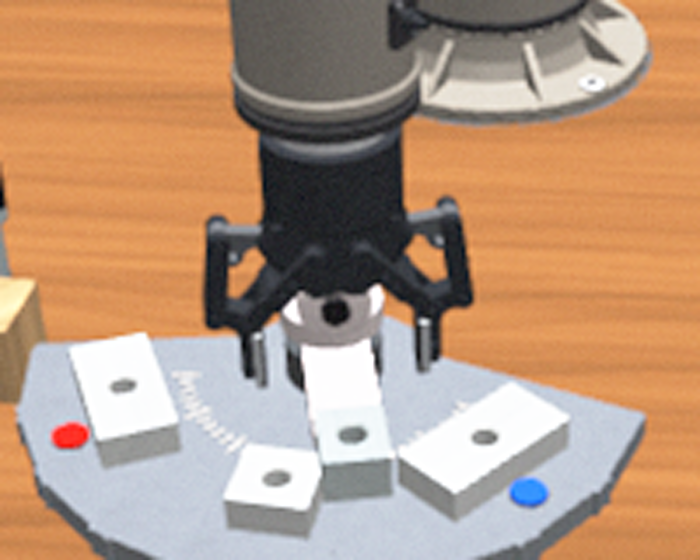

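The gripper straddles the eye: the fingers are at crop (258,370) and (428,360), and the eye hole is at (352,434), so they are centred within a few mm. Next I descend and close.

jog_arm(plan=[[[0,0,0.03],[0,0,0],-1],[[0,0,0.051],[0,0,0],-1],[[0,0,0.051],[0,0,0],-1],[[0,0,0.051],[0,0,0],-1]])

```text
t: 2.45
ee_pos: [650.2, -54.9, 77.4]
orientation: [3.123, 0.336, 0.002]
contact_force: [0.1, -0.3, 0.8]
width: 85.4
grip_force: 0.0
```

```bash
python3 - <<'E'
from h import *
go(655,-47.5,69,0.215)
E
```

```text
t 2.45 pos [650.2 -54.9  77.4] j [ 0.16  0.59 -0.24  1.77  0.18  0.8  -1.52] F [ 0.1 -0.3  0.8] w 85.4 
 shift [ 0.0062 -0.0063  0.0084] turn [ 0.    -0.001 -0.001]
```

jog_arm(plan=[[[0.006,-0.006,0.008],[0,0,0],-1],[[0.006,-0.006,0.008],[0,0,0],1],[[0.006,-0.006,0.008],[0,0,0],1],[[0.006,-0.006,0.008],[0,0,0],1],[[0.006,-0.006,0.008],[0,0,0],1]], squeeze=25)

```text
t: 2.95
ee_pos: [654.5, -47.8, 68.5]
orientation: [3.123, 0.337, 0.001]
contact_force: [-1.0, -1.0, 4.3]
width: 39.4
grip_force: 25.2
```

jog_arm(plan=[[[0,0,0],[0,0,0],1],[[0,0,0],[0,0,0],1]])

```text
t: 3.15
ee_pos: [654.5, -47.8, 68.5]
orientation: [3.123, 0.337, 0.001]
contact_force: [-0.8, -1.5, 5.7]
width: 39.6
grip_force: 25.4
```

```bash
python3 - <<'E'
from h import *
go(655,-47.5,69,0.215)
E
```

```text
t 3.15 pos [654.5 -47.8  68.5] j [ 0.15  0.6  -0.24  1.77  0.19  0.79 -1.54] F [-0.8 -1.5  5.7] w 39.6 
 shift [ 0.0006 -0.0002 -0.0005] turn [ 0.    -0.001  0.   ]
```

jog_arm(plan=[[[-0.0007,0.014,0],[0,0,0.127],1],[[-0.0028,0.0278,0],[0,0,0.255],1],[[-0.0063,0.0414,0],[0,0,0.382],1],[[-0.0111,0.0545,0],[0,0,0.509],1],[[-0.0171,0.0671,0],[0,0,0.637],1]])

```text
t: 3.65
ee_pos: [652.9, -117.6, 68.6]
orientation: [-3.109, 0.452, -0.004]
contact_force: [3.5, -0.5, 2.4]
width: 40.1
grip_force: 27.6
```

```bash
cat >> h.py <<'E'
P=np.array([517.5,-77.6])
def ang():
    s=sense();d=s['ee_pos'][:2]-P;M=cv2.Rodrigues(s['orientation'])[0];print('arm',np.arctan2(d[1],d[0]).round(3),'r',np.hypot(*d).round(1),'yaw',np.arctan2(M[1,0],M[0,0]).round(3),'j7',s['joints'][6].round(2),'F',s['contact_force'].round(1),'p',s['ee_pos'].round(1),s['t'])
E
python3 -c "
from h import *
ang()"
```

```text
arm -0.287 r 141.2 yaw -0.289 j7 -1.85 F [ 3.5 -0.5  2.4] p [ 652.9 -117.6   68.6] 3.65
```

Tracking well. I continue with 0.5 rad, then 0.295 rad.

jog_arm(plan=[[[-0.0007,0.014,0],[0,0,0.127],1],[[-0.0028,0.0278,0],[0,0,0.255],1],[[-0.0063,0.0414,0],[0,0,0.382],1],[[-0.0111,0.0545,0],[0,0,0.509],1],[[-0.0171,0.0671,0],[0,0,0.637],1]])

```text
t: 4.15
ee_pos: [617.8, -178.3, 68.6]
orientation: [2.899, -1.209, 0.006]
contact_force: [8.2, -6.5, -2.9]
width: 39.8
grip_force: 26.4
```

jog_arm(plan=[[[-0.0007,0.014,0],[0,0,0.127],1],[[-0.0028,0.0278,0],[0,0,0.255],1],[[-0.006,0.0407,0],[0,0,0.376],1],[[-0.006,0.0407,0],[0,0,0.376],1],[[-0.006,0.0407,0],[0,0,0.376],1]])

```text
t: 4.65
ee_pos: [583.8, -203.7, 68.5]
orientation: [2.691, -1.619, 0.005]
contact_force: [2.2, -13.5, -2.2]
width: 39.5
grip_force: 26.5
```

```bash
python3 -c "
from h import *
ang()"
```

```text
arm -1.087 r 142.4 yaw -1.083 j7 -2.36 F [  2.2 -13.5  -2.2] p [ 583.8 -203.7   68.5] 4.65
```

jog_arm(plan=[[[0,0,0],[0,0,0],-1],[[0,0,0],[0,0,0],-1],[[0,0,0],[0,0,0],-1],[[0,0,0],[0,0,0],-1],[[0,0,0],[0,0,0],-1]])

```text
t: 5.15
ee_pos: [583.6, -200.7, 68.0]
orientation: [-2.694, 1.616, 0.0]
contact_force: [-0.6, -0.1, -0.2]
width: 85.2
grip_force: 0.0
```

jog_arm(plan=[[[0,0,-0.05],[0,0,0],-1],[[0,0,-0.1],[0,0,0],-1],[[0,0,-0.15],[0,0,0],-1],[[0,0,-0.15],[0,0,0],-1]])

```text
t: 5.55
ee_pos: [586.4, -201.8, 225.1]
orientation: [-2.691, 1.615, -0.015]
contact_force: [1.0, -0.7, 0.6]
width: 85.2
grip_force: 0.0
```

```bash
python3 -c "
from h import *
ang()
go(511,-315.5,200,-0.5)"
```

```text
arm -1.064 r 142.0 yaw -1.081 j7 -2.38 F [ 1.  -0.7  0.6] p [ 586.4 -201.8  225.1] 5.55
t 5.55 pos [ 586.4 -201.8  225.1] j [ 0.13  0.36  0.12  1.77 -0.05  1.01 -2.38] F [ 1.  -0.7  0.6] w 85.2 
 shift [0.0648 0.1202 0.0246] turn [-0.007 -0.011 -0.74 ]
```

jog_arm(plan=[[[0.024,0.044,0],[0,0,-0.19],-1],[[0.045,0.084,0],[0,0,-0.38],-1],[[0.065,0.12,0],[0,0,-0.57],-1],[[0.065,0.12,0],[0,0,-0.76],-1],[[0.065,0.12,0],[0,0,-0.99],-1]])

```text
t: 6.05
ee_pos: [507.1, -316.2, 218.0]
orientation: [3.094, -0.543, -0.0]
contact_force: [0.1, 1.4, 0.1]
width: 85.4
grip_force: 0.0
```

```bash
python3 - <<'E'
from h import *
go(511,-315.5,180,-0.3)
e1,d1=ray('top',473,312.5);e2,d2=ray('scene',180.7,176)
k=np.linalg.lstsq(np.c_[d1,-d2],e2-e1,rcond=None)[0];print('bigpin top',e1+d1*k[0],e2+d2*k[1])
t=cv2.imread('pics/full_t0.png');s=cv2.imread('pics/full_s0.png')
im=read_camera('top')
a=[cv2.resize(x,(380,380),interpolation=cv2.INTER_CUBIC) for x in(t[257:297,440:480],s[190:260,155:225])]
cv2.imwrite('pics/pin.png',np.hstack(a))
E
```

```text
t 6.05 pos [ 507.1 -316.2  218. ] j [ 0.43  0.33  0.03  1.82 -0.01  0.99 -1.46] F [0.1 1.4 0.1] w 85.4 
 shift [ 0.0034 -0.002   0.038 ] turn [ 0.     0.    -0.061]
bigpin top [ 433.68664807 -327.54996473  149.18580647] [ 433.79494528 -327.97056288  149.2916711 ]
```

View pics/pin.png

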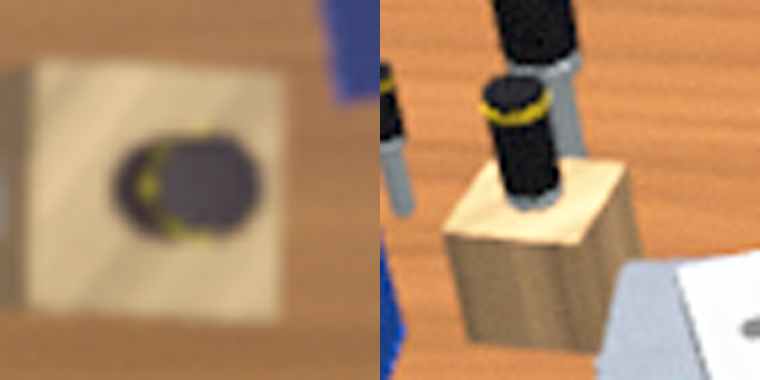

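The close crop confirms the chosen pin: it is in the rest, with its top centre at top pixel (461.6,276.3) and scene pixel (179.6,206.2). The big pin's top is at (434,-328), z=149, clear of the gripper body.

```bash
python3 - <<'E'
from h import *
a=onz('top',461.6,276.3,116);b=onz('scene',179.6,206.2,116);print(a,b);m=(a+b)/2
go(m[0],m[1],94,-0.3)
E
```

```text
[ 512.21956955 -315.23316373  116.        ] [ 512.03524217 -313.04009413  116.        ]
t 6.1 pos [ 507.7 -315.4  218. ] j [ 0.43  0.33  0.03  1.82 -0.01  0.99 -1.45] F [ 0.7  0.5 -0.7] w 85.7 
 shift [ 0.0037 -0.0027  0.124 ] turn [ 0.    -0.    -0.046]
```

jog_arm(plan=[[[0.004,-0.002,0.04],[0,0,-0.046],-1],[[0.004,-0.002,0.08],[0,0,-0.046],-1],[[0.004,-0.002,0.11],[0,0,-0.046],-1],[[0.004,-0.002,0.124],[0,0,-0.046],-1],[[0.004,-0.002,0.124],[0,0,-0.046],-1]])

```text
t: 6.6
ee_pos: [512.0, -313.6, 92.4]
orientation: [-3.102, 0.494, 0.004]
contact_force: [0.2, -0.7, -0.4]
width: 85.2
grip_force: 0.0
```

jog_arm(plan=[[[0,0,0],[0,0,0],-1],[[0,0,0],[0,0,0],0.3],[[0,0,0],[0,0,0],1],[[0,0,0],[0,0,0],1],[[0,0,0],[0,0,0],1]], squeeze=40)

```text
t: 7.1
ee_pos: [512.9, -314.4, 94.5]
orientation: [3.102, -0.493, 0.001]
contact_force: [-0.4, -3.0, 3.3]
width: 28.1
grip_force: 2.5
```

```bash
python3 - <<'E'
from h import *
go(512.1,-314.1,94,-0.3)
print(sense()['grip_force'])
E
```

```text
t 7.1 pos [ 512.9 -314.4   94.5] j [ 0.43  0.49  0.01  1.9  -0.01  0.75 -1.43] F [-0.4 -3.   3.3] w 28.1 
 shift [-0.0008  0.      0.0005] turn [ 0.    -0.001 -0.019]
2.4729323387145996
```

jog_arm(plan=[[[0,0,0],[0,0,0],1],[[0,0,0],[0,0,0],1],[[0,0,0],[0,0,0],1]], squeeze=40)

```text
t: 7.4
ee_pos: [512.7, -315.0, 94.5]
orientation: [3.102, -0.493, 0.001]
contact_force: [-1.5, -4.3, 6.7]
width: 25.3
grip_force: 38.8
```

jog_arm(plan=[[[0,0,-0.03],[0,0,0],1],[[0,0,-0.06],[0,0,0],1],[[0,0,-0.09],[0,0,0],1],[[0,0,-0.12],[0,0,0],1],[[0,0,-0.12],[0,0,0],1]])

```text
t: 7.9
ee_pos: [514.3, -314.7, 217.9]
orientation: [3.102, -0.492, 0.008]
contact_force: [0.8, -0.4, -1.8]
width: 25.2
grip_force: 39.1
```

```bash
python3 - <<'E'
from h import *
s=sense();print(s['grip_force'],s['width'])
im=read_camera('top');sc=read_camera('scene')
cv2.imwrite('pics/full_t2.png',im[:,:,::-1]);cv2.imwrite('pics/full_s2.png',sc[:,:,::-1])
print('eye proj',proj('scene',(583.1,-201.2,78)),proj('top',(583.1,-201.2,78)),'foot',proj('scene',s['ee_pos']-[0,0,88]))
a=cv2.resize(im[215:295,365:485],(600,400),interpolation=cv2.INTER_CUBIC) if 0 else None
x=cv2.resize(im[210:290,370:470],(400,320),interpolation=cv2.INTER_CUBIC);y=cv2.resize(sc[150:290,150:290],(400,400),interpolation=cv2.INTER_CUBIC)
x=np.vstack([x,np.zeros((80,400,3),np.uint8)])
cv2.imwrite('pics/c2.png',np.hstack([x,y])[:,:,::-1])
go(583.1,-201.2,190,-0.3)
E
```

```text
39.12316560745239 25.198269689838824
eye proj (np.float64(223.46165149670156), np.float64(240.36614900521357)) (np.float64(406.32933593104667), np.float64(247.13976914388797)) foot (np.float64(177.47533350996025), np.float64(201.4561013473867))
t 8.0 pos [ 512.8 -313.9  214.1] j [ 0.42  0.34  0.02  1.81 -0.01  0.99 -1.43] F [-0.2 -0.9 -1.6] w 25.0 
 shift [ 0.032  -0.1289  0.0242] turn [-0.    -0.001 -0.019]
```

View pics/c2.png

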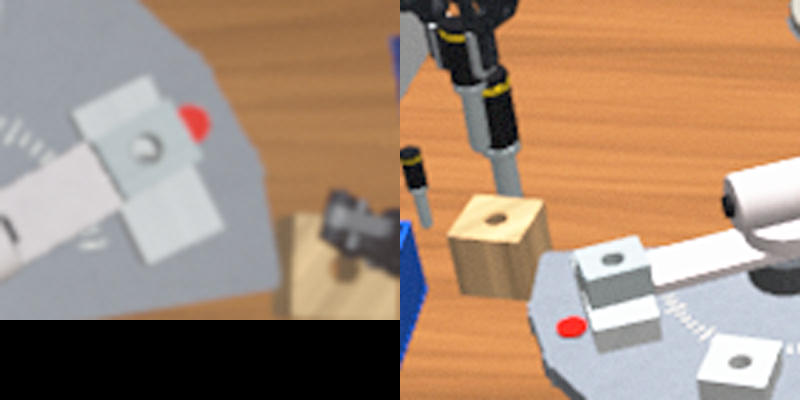

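The pin is held, the rest is empty and the arm stays in line with the red disc. The eye hole is at top (406.1,246.6) and scene (223.8,240).

```bash
python3 - <<'E'
from h import *
def d(cam,fn,u,v,r=4):
    im=cv2.imread(fn);p=im[v-r:v+r+1,u-r:u+r+1].astype(float).mean(2);w=np.clip(np.percentile(p,70)-15-p,0,None)
    yy,xx=np.mgrid[v-r:v+r+1,u-r:u+r+1];return onz(cam,(w*xx).sum()/w.sum(),(w*yy).sum()/w.sum(),78)
a=d('top','pics/full_t2.png',406,247);b=d('scene','pics/full_s2.png',224,240);print(a,b)
go(583.3,-201,185,-0.3)
E
```

```text
[ 583.91742068 -205.08868255   78.        ] [ 582.46764984 -199.83237675   78.        ]
t 8.0 pos [ 512.8 -313.9  214.1] j [ 0.42  0.34  0.02  1.81 -0.01  0.99 -1.43] F [-0.2 -0.9 -1.6] w 25.0 
 shift [ 0.0321 -0.1292  0.0292] turn [-0.    -0.001 -0.019]
```

jog_arm(plan=[[[0.01,-0.04,0],[0,0,0],1],[[0.02,-0.08,0],[0,0,0],1],[[0.03,-0.11,0.01],[0,0,0],1],[[0.0322,-0.1292,0.025],[0,0,0],1],[[0.0322,-0.1292,0.027],[0,0,0],1]])

```text
t: 8.5
ee_pos: [583.2, -197.2, 183.6]
orientation: [-3.102, 0.485, 0.007]
contact_force: [0.4, 0.3, -1.2]
width: 25.4
grip_force: 39.3
```

jog_arm(plan=[[[0,0,0],[0,0,0],1],[[0,0,0],[0,0,0],1]])

```text
t: 8.7
ee_pos: [582.7, -202.3, 186.6]
orientation: [3.102, -0.494, -0.002]
contact_force: [-0.3, -0.2, -1.4]
width: 25.5
grip_force: 39.3
```

```bash
python3 - <<'E'
from h import *
go(583.3,-200.9,170,-0.3)
sc=read_camera('scene');im=read_camera('top')
cv2.imwrite('pics/full_s3.png',sc[:,:,::-1])
cv2.imwrite('pics/c3.png',cv2.resize(sc[170:290,160:300],(700,600),interpolation=cv2.INTER_CUBIC)[:,:,::-1])
p=sense()['ee_pos'];print(proj('scene',p-[0,0,88]),proj('scene',(583.3,-200.9,78)))
E
```

```text
t 8.7 pos [ 582.7 -202.3  186.6] j [ 0.25  0.4  -0.02  1.8   0.01  0.95 -1.67] F [-0.3 -0.2 -1.4] w 25.5 
 shift [ 0.0002 -0.0015  0.0166] turn [ 0.001  0.001 -0.02 ]
(np.float64(221.73338512409484), np.float64(232.39031326652207)) (np.float64(223.57716834005032), np.float64(240.4261656090163))
```

View pics/c3.png

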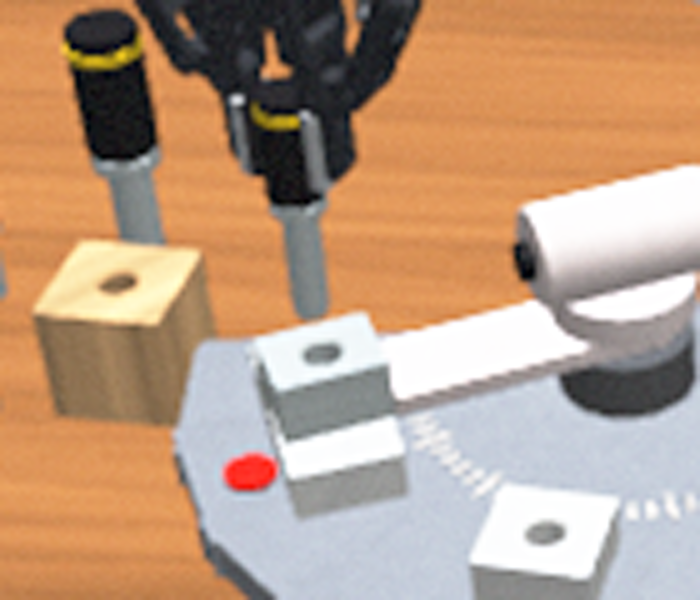

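The pin foot is at crop (311,312), just above the eye hole at (323,353). It needs about 1.8 mm more in +y before I lower it gently.

jog_arm(plan=[[[0.0003,-0.0019,0],[0,0,0],1],[[0.0003,-0.0019,0.008],[0,0,0],1],[[0.0003,-0.0019,0.012],[0,0,0],1],[[0.0003,-0.0019,0.016],[0,0,0],1],[[0.0003,-0.0019,0.016],[0,0,0],1]])

```text
t: 9.3
ee_pos: [583.8, -199.5, 170.2]
orientation: [-3.103, 0.493, 0.002]
contact_force: [-1.6, 0.2, -1.5]
width: 25.1
grip_force: 39.3
```

jog_arm(plan=[[[0,0.0006,0.003],[0,0,0],1],[[0,0.0006,0.006],[0,0,0],1],[[0,0.0006,0.008],[0,0,0],1],[[0,0.0006,0.008],[0,0,0],1]])

```text
t: 9.7
ee_pos: [583.7, -200.3, 162.7]
orientation: [3.103, -0.493, -0.001]
contact_force: [-0.9, -1.2, -1.0]
width: 24.9
grip_force: 39.6
```

jog_arm(plan=[[[0,0,0.004],[0,0,0],1],[[0,0,0.008],[0,0,0],1],[[0,0,0.01],[0,0,0],1],[[0,0,0.012],[0,0,0],1]])

```text
t: 10.1
ee_pos: [583.9, -200.3, 150.7]
orientation: [3.103, -0.493, -0.0]
contact_force: [-1.8, -1.6, -0.7]
width: 24.9
grip_force: 39.6
```

Inside the eye with no contact force. I go down to just above the block, foot at about 47 mm.

jog_arm(plan=[[[0,0,0.004],[0,0,0],1],[[0,0,0.008],[0,0,0],1],[[0,0,0.012],[0,0,0],1],[[0,0,0.015],[0,0,0],1],[[0,0,0.015],[0,0,0],1]])

```text
t: 10.6
ee_pos: [583.8, -200.1, 135.4]
orientation: [-3.103, 0.493, 0.001]
contact_force: [-1.4, -1.8, -2.6]
width: 25.2
grip_force: 39.5
```

```bash
python3 - <<'E'
from h import *
ang()
go(574.2,-205.4,134.8,-0.3)
E
```

```text
arm -1.075 r 139.3 yaw -0.315 j7 -1.67 F [-1.4 -1.8 -2.6] p [ 583.8 -200.1  135.4] 10.6
t 10.6 pos [ 583.8 -200.1  135.4] j [ 0.25  0.46 -0.03  1.84  0.02  0.85 -1.67] F [-1.4 -1.8 -2.6] w 25.2 
 shift [-0.0075  0.008   0.0006] turn [-0.     0.001 -0.019]
```

jog_arm(plan=[[[-0.002,0.002,0],[0,0,0],1],[[-0.004,0.004,0],[0,0,0],1],[[-0.006,0.006,0],[0,0,0],1],[[-0.0078,0.008,0],[0,0,0],1],[[-0.0078,0.008,0],[0,0,0],1]])

```text
t: 11.1
ee_pos: [573.9, -205.6, 136.2]
orientation: [-3.103, 0.493, -0.0]
contact_force: [-0.4, -0.2, -0.6]
width: 25.4
grip_force: 39.5
```

jog_arm(plan=[[[0,0,0.002],[0,0,0],1],[[0,0,0.004],[0,0,0],1],[[0,0,0.005],[0,0,0],1]])

```text
t: 11.4
ee_pos: [574.1, -205.4, 130.6]
orientation: [-3.103, 0.493, 0.0]
contact_force: [1.1, 0.4, -0.7]
width: 25.0
grip_force: 39.4
```

```bash
python3 - <<'E'
from h import *
ang()
E
```

```text
arm -1.154 r 139.7 yaw -0.315 j7 -1.66 F [ 1.1  0.4 -0.7] p [ 574.1 -205.4  130.6] 11.4
```

jog_arm(plan=[[[0,0,0.002],[0,0,0],1],[[0,0,0.004],[0,0,0],1],[[0,0,0.006],[0,0,0],1]])

```text
t: 11.7
ee_pos: [573.8, -205.7, 124.9]
orientation: [3.102, -0.493, -0.001]
contact_force: [-2.5, -2.1, 2.4]
width: 25.3
grip_force: 40.1
```

Foot at 36 mm with hardly any force, so the pin is in the index hole. I lower it further; home is TCP about 112.5.

jog_arm(plan=[[[0,0,0.003],[0,0,0],1],[[0,0,0.006],[0,0,0],1],[[0,0,0.008],[0,0,0],1],[[0,0,0.01],[0,0,0],1],[[0,0,0.01],[0,0,0],1]])

```text
t: 12.2
ee_pos: [573.8, -205.5, 114.5]
orientation: [3.103, -0.493, -0.001]
contact_force: [-2.7, -4.1, -3.5]
width: 25.3
grip_force: 40.0
```

jog_arm(plan=[[[0,0,0.001],[0,0,0],1],[[0,0,0.002],[0,0,0],1],[[0,0,0.003],[0,0,0],1],[[0,0,0.003],[0,0,0],1]])

```text
t: 12.6
ee_pos: [574.0, -205.6, 112.4]
orientation: [3.102, -0.493, 0.0]
contact_force: [-5.1, -3.9, 9.4]
width: 25.1
grip_force: 41.3
```

The collar is seated, with 9 N upward at TCP 112.4. I release and retreat.

jog_arm(plan=[[[0,0,0],[0,0,0],-1],[[0,0,0],[0,0,0],-1],[[0,0,0],[0,0,0],-1],[[0,0,0],[0,0,0],-1],[[0,0,0],[0,0,0],-1]])

```text
t: 13.1
ee_pos: [574.2, -205.2, 111.9]
orientation: [-3.103, 0.492, -0.0]
contact_force: [0.6, 1.1, -0.6]
width: 85.3
grip_force: 0.0
```

jog_arm(plan=[[[0,0,-0.04],[0,0,0],-1],[[0,0,-0.08],[0,0,0],-1],[[0,0,-0.12],[0,0,0],-1],[[0,0,-0.15],[0,0,0],-1],[[0,0,-0.15],[0,0,0],-1]])

```text
t: 13.6
ee_pos: [575.9, -205.9, 266.6]
orientation: [3.102, -0.493, 0.011]
contact_force: [0.6, 0.2, 0.1]
width: 85.3
grip_force: 0.0
```

```bash
python3 - <<'E'
from h import *
sc=read_camera('scene')
cv2.imwrite('pics/c4.png',cv2.resize(sc[170:290,160:300],(700,600),interpolation=cv2.INTER_CUBIC)[:,:,::-1])
print(sense()['ee_pos'],sense()['t'])
print('home handle top',proj('scene',(574,-205.5,134)),'riding',proj('scene',(574,-205.5,154)))
E
```

```text
[ 575.03001046 -205.56539898  264.1545373 ] 13.65
home handle top (np.float64(219.21957002363106), np.float64(216.4906283121604)) riding (np.float64(218.01200283019165), np.float64(208.5257213534701))
```

View pics/c4.png

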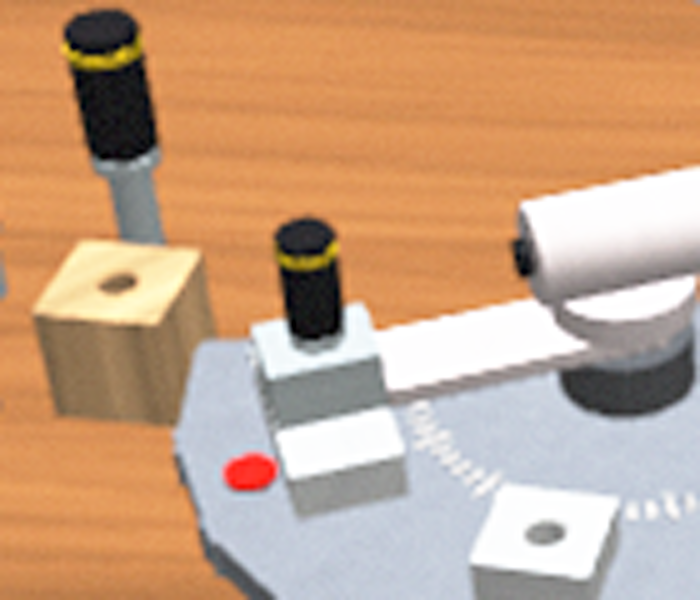

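The pin stands home: its collar sits on the eye at crop (317,343) and the handle top at (305,235) matches the home prediction. The gripper is clear.

```bash
python3 -c "
from bench import finish_job
print(finish_job())"
```

```text
the job is handed in; nothing more can be done
None
```

The swivel arm is set to the red-disc block with the middle-sized index pin fully home in its hole, and the job is handed in at 13.65 s with the gripper clear; the bottle, bin and screwdriver were not touched.

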